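# Jog the culture dish under the imager's lens and take the picture

### The job

On the dish imager the culture dish stands off to one side of the camera: tilt the spring-centred jog stick on the console the way the carriage has to go, hold it until the dish is centred under the lens, and let it spring back upright so that the carriage stops (a short tap either way puts it right). Only once the dish stands still and centred, press the shutter key on the console fully down and let it go. Move the carriage with the stick alone, never touching it or what lies on it, and leave the things around undisturbed.

Things in the scene. Friction and masses are not known exactly. Their poses are not given: they have to be found in the camera images.
- console: Fixed grey jog console, a low box 200 mm (own x) by 130 mm (own y), top 39 mm above the bench. Origin: centre of its underside; own x points away from the robot at yaw 0, own y left. On top: jog stick at own (45, 0) mm, shutter key at own (-60, -5) mm, and a black speed dial, 22 mm wide, 12 mm high, not used, at own (-62, 45) mm.
- stick (a joint): Tilt of the jog stick, rad: 0 let go, + towards the console's own +y, stops near +-0.40; pivot 40 mm above the bench. Sprung back to centre (upright within 0.03) when let go; about 8 N at the knob holds it at its stop. The carriage runs the way it leans (+ to the imager's +y): not below 0.05 rad, 2 mm/s at 0.10, 6 at 0.19, 11 at 0.29, 16 at the stop, and stops within 2 mm of travel when let go.
- stick_knob (a point): Centre of the stick's black pear-shaped knob, 34 mm wide at most, 92 mm from the pivot along the stick, so 132 mm above the bench when upright. The knob spans 58 to 112 mm above the pivot; below it a steel rod of 10 mm diameter and a rubber boot 48 mm wide, 36 mm high.
- key_top (a point): Centre of the top face of the shutter key, a round grey push key of 30 mm diameter in a black collar (46 mm) on the console, nearer the robot than the stick; top 57 mm above the bench when not pressed. It is pressed straight down.
- key (a joint): Travel of the shutter key in m: 0 up, 0.006 fully pressed (about 5 N); it springs back.
- lens (a point): Middle of the lens's underside on the imager's camera head, 163 mm above the bench, looking straight down; the lens has a black ring light of 62 mm diameter around it and hangs from a boom on a steel post. Its axes are those of the imager: the carriage line runs along its y, through the point below the lens.
- carriage: Aluminium dish carriage of the imager, 116 mm (own x) by 226 mm (own y) by 14 mm, driven along the imager's own y up to 80 mm either way from where it starts; at the start its origin is within 18 mm of the point below the lens. Origin: centre of its underside, 40 mm above the bench. Two round recesses, 93 mm wide, 7 mm deep, at own y +-55 mm: one holds the dish, the other the calibration disc.
- dish: The culture dish: round covered clear plastic dish, 90 mm in diameter and 17 mm high, amber agar with whitish colonies inside, lying loose in one of the carriage's two recesses (either one). Origin: centre of its underside, 47 mm above the bench.
- disc: Steel calibration disc, 90 mm in diameter and only 6 mm thick, with a white face and a small dark centre dot, lying in the carriage's other recess. Not to be imaged. Origin: centre of its underside.
- marker: Marker pen, 138 mm long, 16 mm thick, lying on the bench. Bystander. Origin: middle of its length, on the bench; own x along the pen.
- tube_rack: Blue tube rack, 75 by 200 mm (own x, y), 78 mm high with its capped tubes. Bystander. Origin: centre of its underside.
- tip_box: Blue pipette-tip box with clear lid, 86 by 124 mm (own x, y), 66 mm high. Bystander. Origin: centre of its underside.
- spray_bottle: White spray bottle with blue trigger head, 84 mm in diameter, 217 mm high. Bystander. Origin: centre of its underside.
There are look-alikes about, which are no part of the job. What is shaped like the console but orange is not meant.

How it is judged:
By the outcome, as a careful person would: the job done as asked, in the order asked, and still so for the second after the job is handed in, with the robot touching nothing.
It also fails if it takes over 48 s, if anything falls off the work surface, if the arm or the gripper's body presses on something with over 40 N, if the wrist force passes 120 N, or if a joint passes its speed limit or range.

### The arm

A 7-joint arm with a two-finger parallel gripper is mounted at the origin on the work surface. World frame = base frame: x ahead of the robot, y to its left, z up, the work surface at z = 0. Lengths are in m, angles in rad, forces in N, time in s.
With the tool pointing down it reaches from about 0.4 to 0.875 m from the base axis. Payload 19.3 kg.
Tool frame: the origin (TCP) lies at the very end of the fingers, on their centre line; the grasp point (between the pads) lies 19 mm behind it; z points along the fingers, y is the direction in which the jaws open and shut (so a half turn about z gives the same grasp; the last joint's range is limited). The gripper opens to 85 mm and grips with 20 to 120 N. Pads are 22 mm wide; open, the fingers measure 114 mm over their backs; the gripper's body (76 mm by 85 mm) begins 54 mm behind the grasp point. The pads swing forward as they close: fully open they stand 13 mm farther back than shut.
Start: joints at [1.078, 0.521, -0.036, 1.599, 0.021, 1.021, -0.113], TCP at [0.256, -0.57, 0.231] pointing down, gripper open.
Joint ranges: [-2.91, 2.91], [-0.3, 2.13], [-1.5, 1.42], [0.17, 2.43], [-1.26, 4.41], [0.16, 1.93], [-2.52, 2.52]. Speed limits (rad/s): [1.89, 1.89, 2.39, 2.39, 3.01, 3.01, 3.01].

### API

Orientations are given as [roll, pitch, yaw] about the fixed x, y, z axes, in that order (R = Rz(yaw) Ry(pitch) Rx(roll)).
In Python, from workcell import bot, viewer gives the robot as it stands.
- The arm moves only by the shell command python3 -m creep 'ROWS' [FORCE]. ROWS is JSON, a list of rows, each an object of numbers: "rx", "ry", "rz": the turn, a rotation vector about the tool's x, y, z in degrees; "tx", "ty", "tz": the shift along the tool's x, y, z in mm; "hand": the closure, from -1 (fully open) to 1 (shut), so that 0 is half open. In form: [{"rx": .., "ry": .., "rz": .., "tx": .., "ty": .., "tz": .., "hand": ..}, ...]. A call has 1 to 8 rows; each row is the pose to reach, as a shift and turn from the pose commanded when the call began, along the tool's axes at that moment; what a row does not reach only later rows make up. A row lasts 1/10 s, in which the tool goes at most 50 mm and 8.59 degrees, less where a joint would pass 70% of its speed; a pose out of reach is approached as far as the arm can. A call with a gripper value outside its range is refused whole. The fingers move at their own pace and stop on an object; FORCE is the grip in N (left out, the last holds). Time passes only in rows, so rows that repeat a pose let the fingers close. It gives the time, the measured TCP pose, the force and the opening at its end, in the units of the state.
- bot.observe(): the state, without advancing time (a new reading comes with each control period).
- viewer.grab_frame(name): name is "scene" or "top"; returns a dict with "pixels" (480x640x3 uint8, blue, green, red), "vertical_fov" (degrees; the focal length in pixels is half the picture's height over the tangent of half this angle, whatever the lens; pixels are square), "cx", "cy" (the principal point, pixels), "rvec" (rotation vector, rad) and "tvec" (3), from world to camera coordinates, as OpenCV has them. Camera axes: x right, y down, z forward; pixel columns grow to the right and rows downward; lengths in m; the calibration is good to about 2 mm. A picture is of the moment at which its call begins. There is no depth.
- bot.job_done(): hands the job in, once; it reports no verdict.
Trained networks look in a picture, given as the dict that the camera call returned (one of the last four; its "shot" number tells which), for a name from the list of things; names that differ only in an ending like _2 or _b are one class to them, and where a whole thing is asked for, a point or a joint stands for the part that bears it (a point fixed in the world has none). Each returns a list of dicts, best first, with "score" (0 to 1); they miss things now and then, are a little off and sometimes report something else, mostly with a low value. They report only what shows in the picture. A call takes as long as a camera call. They do not tell look-alikes from the thing itself.
- viewer.outline_of(target, picture): "mask" (480x640 bool, what is visible of it) and "bbox" ([left, top, right, bottom] in pixels, round what is visible of it).
The state is a dict: "clock": time; "qpos": joint angles; "qd": joint speeds; "joint_efforts": joint torques, N m; "position": TCP position; "tool_rot": TCP orientation; "force": force on the tool from outside, world axes, zero at the start; "moment": the same for the moment, N m; "grip_width": finger opening in m.
Only numpy, scipy, OpenCV 4.12 (cv2) and the standard library are available. Lean on these libraries where they do the work, as an engineer would, in place of code of your own. Each camera call takes 0.05 s, during which the arm holds its last target.

## Working session

There is one attempt and no reset: what is moved stays moved. The work goes in short steps, Python scripts to look and compute and a shell command to move; the robot and the scene stay as the last step left them, time stands still between calls to the robot, and variables do not carry over. Pictures are saved under pics/ and viewed, and the job is handed in when it is done.

```bash
mkdir -p pics; ls
python3 - <<'E'
from workcell import bot, viewer
import cv2
print(bot.observe())
for n in ("scene","top"):
    p=viewer.grab_frame(n); cv2.imwrite(f"pics/{n}0.png",p["pixels"])
    print(n,p["vertical_fov"],p["cx"],p["cy"],p["rvec"],p["tvec"],p["shot"])
E
```

```text
pics
{'clock': 0.0, 'qpos': array([ 1.0778204 ,  0.52197257, -0.0363403 ,  1.59995427,  0.0212153 ,
        1.02110949, -0.11279743]), 'qd': array([ 0.00098925, -0.00025526,  0.00096586, -0.00032775,  0.00164059,
        0.00066679,  0.0026179 ]), 'joint_efforts': array([-1.87905830e-04, -9.27124929e+01,  1.97944544e+00, -3.69933772e+01,
        1.77636155e-02,  8.20868416e-03, -1.24265425e-04]), 'position': array([ 0.25627728, -0.5697006 ,  0.23077066]), 'tool_rot': array([-3.14053762e+00,  8.12508534e-05,  4.22786784e-01]), 'force': array([-0.42753259, -0.39912908, -0.10824482]), 'moment': array([ 0.00371716, -0.00341017,  0.0653012 ]), 'grip_width': 0.08534490056091655}
scene 45.701249603368524 318.67508168253 239.29922184948936 [ 2.08109818  0.57682981 -0.28051761] [-0.33669578 -0.07675243  1.55949024] 1
top 43.53772574595232 312.8635527417584 255.65578573904085 [ 2.16646477 -2.11997108  0.15214725] [-0.08981589  0.47324628  1.58495016] 2
```

View pics/scene0.png

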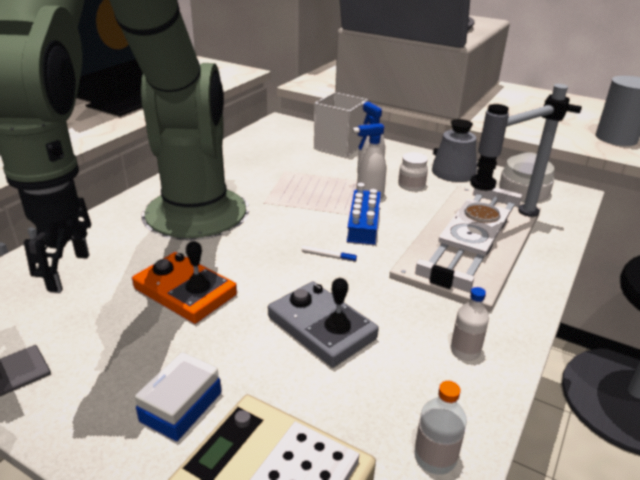

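View pics/top0.png

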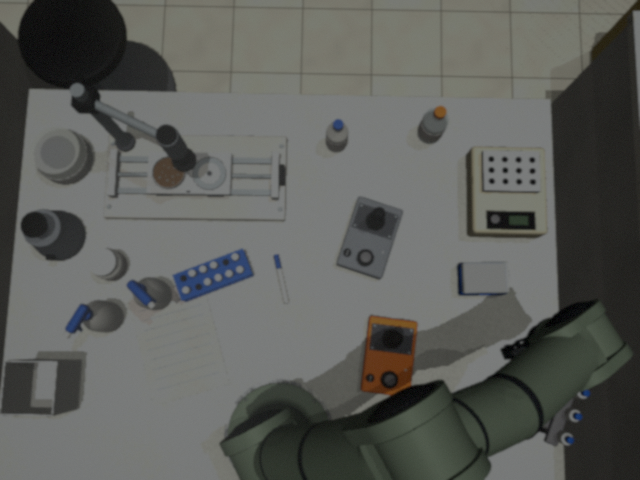

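```bash
cat > h.py <<'E'
from workcell import bot, viewer
import numpy as np, cv2
def cam(p):
    f=240/np.tan(np.radians(p["vertical_fov"])/2)
    K=np.array([[f,0,p["cx"]],[0,f,p["cy"]],[0,0,1]]); R=cv2.Rodrigues(np.array(p["rvec"],float))[0]; t=np.array(p["tvec"],float)
    return K,R,t
def back(p,uv,z):
    K,R,t=cam(p); d=R.T@np.linalg.inv(K)@np.array([uv[0],uv[1],1.]); c=-R.T@t
    return c+d*(z-c[2])/d[2]
def proj(p,X):
    K,R,t=cam(p); q=K@(R@np.array(X,float)+t); return q[:2]/q[2]
E
python3 - <<'E'
from h import *
for n in ("top","scene"):
    p=viewer.grab_frame(n)
    for t in ("console","stick_knob","key_top","carriage","dish","disc","stick","lens"):
        for o in viewer.outline_of(t,p)[:3]:
            m=o["mask"]; ys,xs=np.nonzero(m)
            if len(xs)==0: continue
            c=(xs.mean(),ys.mean())
            z={"console":.03,"stick_knob":.13,"key_top":.057,"dish":.06,"disc":.053,"carriage":.054}.get(t,.1)
            mr=cv2.minAreaRect(np.c_[xs,ys].astype(np.float32))
            print(n,t,round(o["score"],2),len(xs),np.round(c,1),o["bbox"],np.round(back(p,c,z),4),np.round(mr[0],1),np.round(mr[1],1),round(mr[2],1))
    s=cv2.resize(p["pixels"][130:290,300:460] if n=="top" else p["pixels"][250:400,240:400],None,fx=4.5,fy=3.75 if 0 else 4.5,interpolation=cv2.INTER_CUBIC)[:600,:800]
    s=cv2.resize(s,(600,600)); cv2.imwrite(f"pics/{n}z.png",s)
    if n=="top": cv2.imwrite("pics/topcar.png",cv2.resize(p["pixels"][70:230,60:300],(800,533),interpolation=cv2.INTER_CUBIC))
E
```

```text
top console 0.81 3757 [387.8 354.9] [358.7, 315.7, 416.7, 396.9] [ 0.2156 -0.2828  0.03  ] [388.7 355.5] [51.5 78.3] 6.0
top console 0.65 3484 [369.1 237.6] [332.8, 196.1, 403.3, 279.2] [ 0.5286 -0.231   0.03  ] [369.  237.5] [48.4 73.7] 18.4
top console 0.15 74 [364.8 256.5] [361.4, 253.3, 370.1, 261.2] [ 0.4765 -0.2199  0.03  ] [365.  256.5] [9. 8.] 90.0
top stick_knob 0.6 327 [376.1 217.1] [366.0, 205.5, 385.2, 228.4] [ 0.564  -0.2397  0.13  ] [375.6 216.8] [16.5 23.6] 15.9
top stick_knob 0.45 94 [364.9 256.9] [358.5, 255.7, 370.5, 262.9] [ 0.4607 -0.2119  0.13  ] [365. 257.] [10. 10.] 90.0
top key_top 0.53 111 [365.  256.4] [360.1, 250.0, 369.7, 263.0] [ 0.4728 -0.218   0.057 ] [365.  256.5] [11. 10.] 90.0
top key_top 0.39 94 [388.9 379.3] [387.3, 375.2, 393.6, 387.6] [ 0.1539 -0.2826  0.057 ] [388.9 379.2] [ 9.8 10.3] 26.6
top carriage 0.84 1679 [190.9 176.8] [144.0, 151.5, 231.5, 198.3] [0.6816 0.2564 0.054 ] [188.5 173.2] [85.  44.8] 1.1
top dish 0.62 689 [165.9 173.4] [150.4, 154.6, 180.8, 185.6] [0.688  0.3231 0.06  ] [165.8 174. ] [31.2 26.6] 47.1
top disc 0.9 810 [209.1 17
[... 1547 characters left out ...]
 539 [481.6 212.4] [462.1, 201.8, 500.5, 226.5] [0.6926 0.3142 0.06  ] [481.6 212.6] [34.7 18.4] 9.5
scene disc 0.74 5635 [323.5 321.2] [268.8, 277.4, 377.5, 369.1] [ 0.5517 -0.2616  0.053 ] [322.6 320.9] [89.5 84. ] 55.2
scene stick 0.71 770 [338.  305.7] [326.1, 278.2, 349.3, 332.9] [ 0.5786 -0.2558  0.1   ] [337.  304.5] [53. 22.] 90.0
scene stick 0.64 666 [195.1 267.5] [185.4, 239.2, 205.2, 292.7] [ 0.2697 -0.3041  0.1   ] [196.  265.9] [50.4 20.3] 86.7
scene stick 0.36 126 [300.  294.9] [290.6, 288.4, 307.4, 303.2] [ 0.5002 -0.2662  0.1   ] [300.  294.5] [11. 12.] 90.0
scene lens 0.56 12865 [484.5 213. ] [388.8, 83.6, 580.2, 312.2] [0.7139 0.2431 0.1   ] [491.7 188.7] [108.6 251.3] 26.9
```

View pics/topz.png

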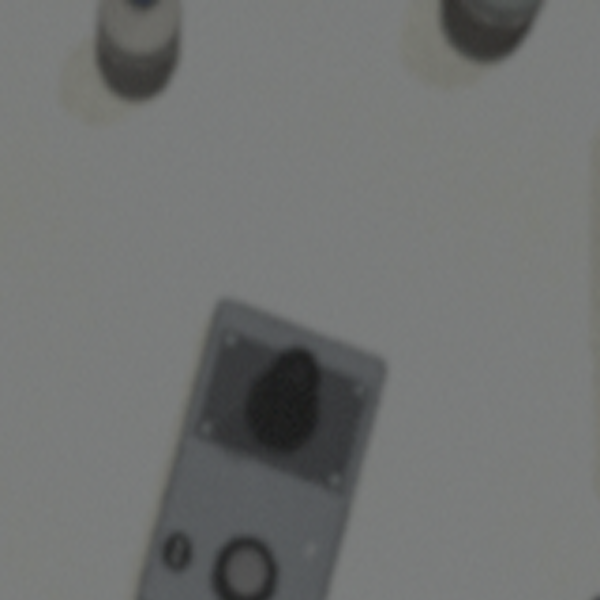

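View pics/topcar.png

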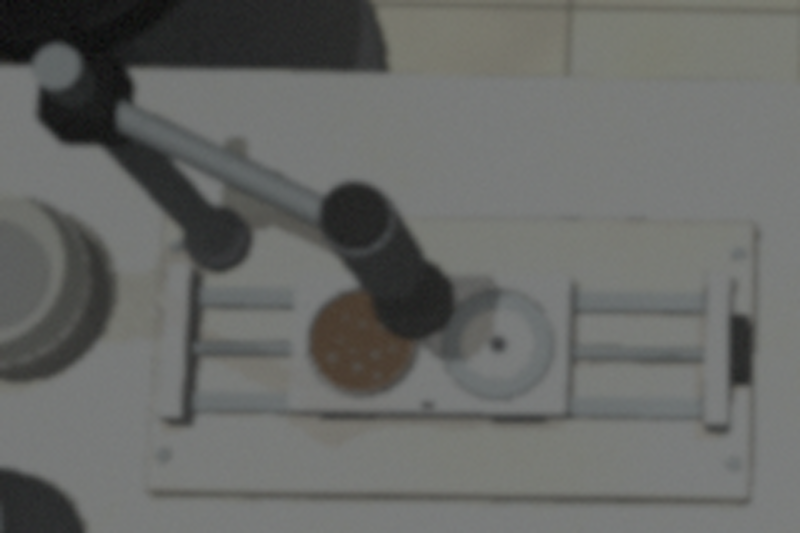

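View pics/scenez.png

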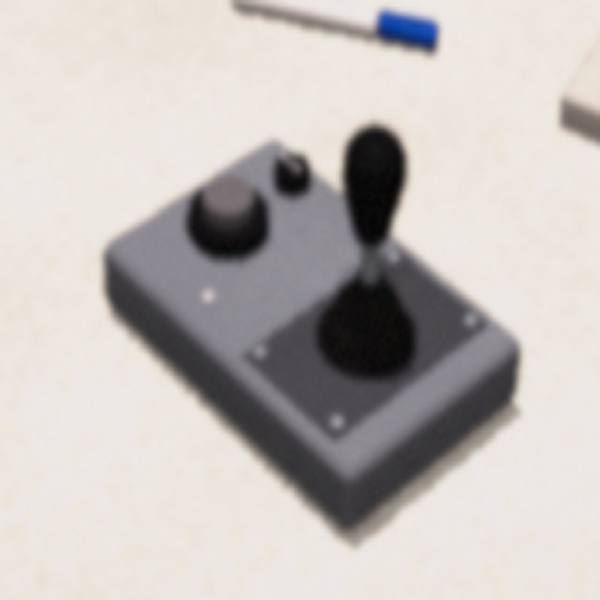

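```bash
cat > fit.py <<'E'
from h import *
from scipy.optimize import minimize
P={n:viewer.grab_frame(n) for n in ("top","scene")}
M={}
for n,p in P.items():
    for o in viewer.outline_of("console",p):
        ys,xs=np.nonzero(o["mask"])
        if len(xs)<2500: continue
        b=p["pixels"][o["mask"]].mean(0)
        if b[2]-b[0]<30: M[n]=o["mask"]; break
def hull(p,x,y,a):
    pts=[]
    for sx in(-.1,.1):
        for sy in(-.065,.065):
            for z in(0,.039):
                pts.append(proj(p,[x+np.cos(a)*sx-np.sin(a)*sy,y+np.sin(a)*sx+np.cos(a)*sy,z]))
    return cv2.convexHull(np.float32(pts))
def err(v,names=M):
    e=0
    for n in names:
        m=np.zeros((1920,2560),np.uint8); cv2.fillConvexPoly(m,np.int32(hull(P[n],*v)*4),1)
        m=cv2.resize(m*255,(640,480),interpolation=cv2.INTER_AREA)/255.
        k=M[n].astype(float).copy()
        if n=="scene": m[:330,320:360]=0;k[:330,320:360]=0   # stick
        else: m[200:240,360:390]=0;k[200:240,360:390]=0
        e+=np.abs(m-k).sum()/k.sum()
    return e
for names in (list(M),["top"],["scene"]):
    r=minimize(err,[.53,-.235,-.32],args=(names,),method="Nelder-Mead",options=dict(initial_simplex=[[.53,-.235,-.32],[.54,-.235,-.32],[.53,-.225,-.32],[.53,-.235,-.25]]))
    x,y,a=r.x; c,s=np.cos(a),np.sin(a)
    w=lambda u,v:np.round([x+c*u-s*v,y+s*u+c*v],4)
    print(names,r.x,r.fun,"stick",w(.045,0),"key",w(-.06,-.005), [np.round(proj(P[n],[*w(.045,0),.132]),1) for n in P],[np.round(proj(P[n],[*w(-.06,-.005),.057]),1) for n in P])
E
python3 fit.py
python3 - <<'E'
from h import *
p=viewer.grab_frame("scene"); cv2.imwrite("pics/scar.png",cv2.resize(p["pixels"][80:300,390:600],(763,600) if 0 else (573,600),interpolation=cv2.INTER_CUBIC))
E
```

```text
['top', 'scene'] [ 0.53042888 -0.2316858  -0.31581457] 0.16648288316413246 stick [ 0.5732 -0.2457] key [ 0.4718 -0.2178] [array([378.6, 213.5]), array([338.8, 288.6])] [array([364.9, 256.8]), array([300.5, 294.2])]
['top'] [ 0.53194844 -0.23258041 -0.30852175] 0.060951278243432584 stick [ 0.5748 -0.2462] key [ 0.4733 -0.2191] [array([378.8, 212.9]), array([339.5, 289. ])] [array([365.4, 256.2]), array([300.8, 294.8])]
['scene'] [ 0.52925021 -0.22651308 -0.30509958] 0.0718568674472187 stick [ 0.5722 -0.24  ] key [ 0.4705 -0.2133] [array([376.3, 213.9]), array([339.8, 286.8])] [array([363.2, 257.2]), array([301.2, 292.8])]
```

View pics/scar.png

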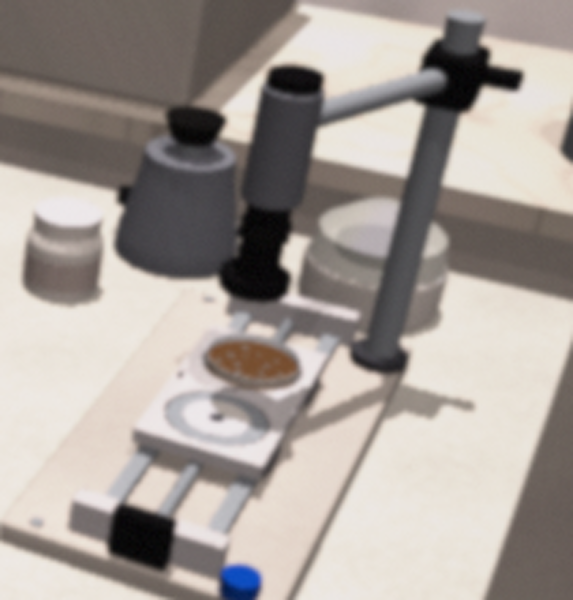

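```bash
cat > dish.py <<'E'
from h import *
import sys
def dish(n,p,tag=None):
    px=p["pixels"]; hsv=cv2.cvtColor(px,cv2.COLOR_BGR2HSV)
    m=((hsv[...,0]>3)&(hsv[...,0]<22)&(hsv[...,1]>90)&(hsv[...,2]>40)).astype(np.uint8)
    box=(60,230,100,300) if n=="top" else (170,260,420,530)
    k=np.zeros_like(m);k[box[0]:box[1],box[2]:box[3]]=m[box[0]:box[1],box[2]:box[3]]
    k=cv2.morphologyEx(k,cv2.MORPH_CLOSE,np.ones((3,3)))
    nn,l,s,c=cv2.connectedComponentsWithStats(k)
    i=1+s[1:,4].argmax(); cs,_=cv2.findContours((l==i).astype(np.uint8),cv2.RETR_EXTERNAL,cv2.CHAIN_APPROX_NONE)
    h=cv2.convexHull(cs[0])[:,0,:]
    W=np.array([back(p,q,.055)[:2] for q in h])
    return h,W,s[i]
def circ(W,r=None):
    from scipy.optimize import least_squares
    x=least_squares(lambda v:np.hypot(*(W-v[:2]).T)-v[2],[*W.mean(0),.042],loss="soft_l1",f_scale=.001).x
    return x
if __name__=="__main__":
    for n in ("top","scene"):
        p=viewer.grab_frame(n)
        h,W,s=dish(n,p); print(n,s,np.round(circ(W),4),np.round(W.min(0),4),np.round(W.max(0),4))
        for z in (.163,.17): print(" lens",np.round(back(p,(184.5,160.6) if n=="top" else (483.1,184.5),z),4))
        im=p["pixels"].copy(); 
        for q in h: im[q[1],q[0]]=(0,255,0)
        c=circ(W)
        e=np.array([proj(p,[c[0]+c[2]*np.cos(t),c[1]+c[2]*np.sin(t),.055]) for t in np.linspace(0,6.28,60)])
        cv2.polylines(im,[np.int32(e*8)],True,(255,0,0),1,cv2.LINE_AA,3)
        cv2.imwrite(f"pics/d_{n}.png",cv2.resize(im[130:220,120:260] if n=="top" else im[150:270,400:560],(800,514) if n=="top" else (800,600),interpolation=cv2.INTER_NEAREST))
E
python3 dish.py
python3 - <<'E'
from h import *
p=viewer.grab_frame("top")
print("disc dot",back(p,(60+498*.3,70+344*.3),.053), 'disc ctr', back(p,(209.5,173.5),.053))
# base plate edges in top crop for yaw, front edge corners
for q in ((148,492),(748,500),(755,225),(170,215)): print(back(p,(60+q[0]*.3,70+q[1]*.3),.012))
E
```

```text
top [165 170   7   4  10] [0.6984 0.3193 0.0082] [0.6905 0.3112] [0.6992 0.3275]
 lens [0.6931 0.2509 0.163 ]
 lens [0.691  0.2493 0.17  ]
scene [467 206  31  13 286] [0.6905 0.3296 0.036 ] [0.6528 0.2975] [0.7289 0.3614]
 lens [0.6926 0.2635 0.163 ]
 lens [0.6955 0.2494 0.17  ]
disc dot [0.69298109 0.20669175 0.053     ] disc ctr [0.69214565 0.20638009 0.053     ]
[0.57223907 0.49843933 0.012     ]
[0.57606669 0.00124815 0.012     ]
[0.81288306 0.00216062 0.012     ]
[0.81136369 0.49715384 0.012     ]
```

View pics/d_top.png

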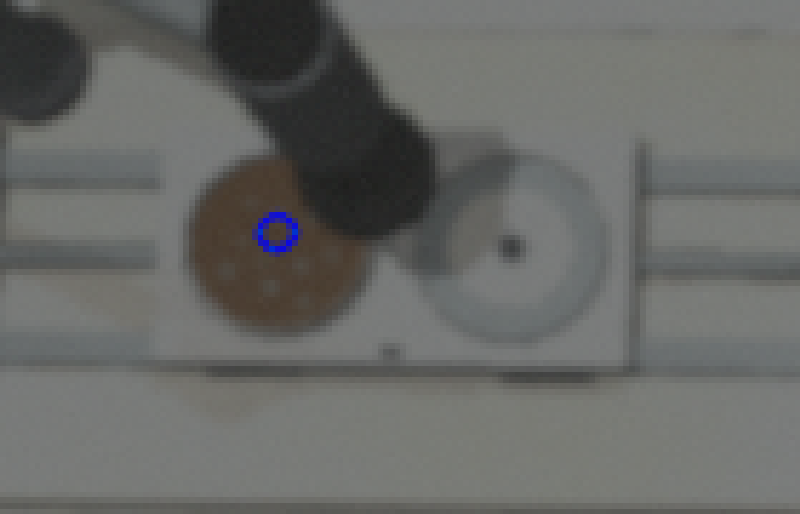

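View pics/d_scene.png

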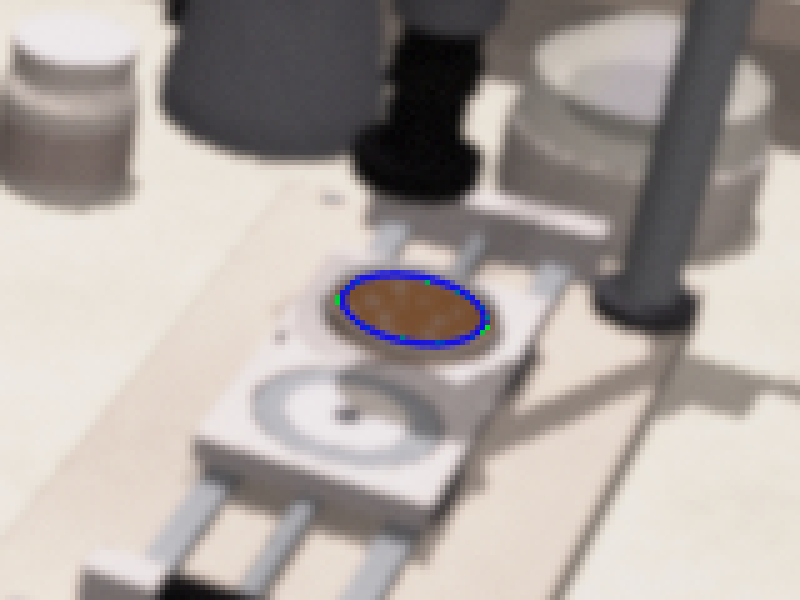

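Run:
```python
from h import *
for n in ("top","scene"):
    p=viewer.grab_frame(n)
    for y in (.245,.25,.255,.26):
        e=np.array([proj(p,[.692+.031*np.cos(t),y+.031*np.sin(t),.163]) for t in np.linspace(0,6.28,120)])
        print(n,y,np.round([*e.min(0),*e.max(0)],1))
    sub=(slice(130,220),slice(120,260)) if n=="top" else (slice(150,240),slice(420,560))
    g=p["pixels"].max(2)
    cv2.imwrite(f"pics/l_{n}.png",cv2.resize(cv2.convertScaleAbs(p["pixels"][sub],alpha=1.8 if n=="top" else 1),(800,514),interpolation=cv2.INTER_CUBIC))
    if n=="scene":
        print([ (r,list(g[r,466:502])) for r in (182,184)]); print(list(g[178:200,484]))
    else:
        print(list(g[161,170:202])); print(list(g[155:180,184]))
```

```text
top 0.245 [174.6 149.3 199.  172.9]
top 0.25 [172.6 149.3 197.  172.9]
top 0.255 [170.7 149.2 195.1 172.8]
top 0.26 [168.7 149.2 193.1 172.8]
[np.uint8(69), np.uint8(58), np.uint8(45), np.uint8(39), np.uint8(39), np.uint8(36), np.uint8(37), np.uint8(36), np.uint8(38), np.uint8(36), np.uint8(35), np.uint8(38), np.uint8(36), np.uint8(36), np.uint8(38), np.uint8(37), np.uint8(36), np.uint8(38), np.uint8(37), np.uint8(37), np.uint8(39), np.uint8(39), np.uint8(39), np.uint8(41), np.uint8(39), np.uint8(49), np.uint8(64), np.uint8(74), np.uint8(73), np.uint8(76), np.uint8(75), np.uint8(78)]
[np.uint8(42), np.uint8(39), np.uint8(38), np.uint8(36), np.uint8(35), np.uint8(37), np.uint8(38), np.uint8(38), np.uint8(37), np.uint8(38), np.uint8(37), np.uint8(40), np.uint8(37), np.uint8(39), np.uint8(39), np.uint8(41), np.uint8(50), np.uint8(65), np.uint8(76), np.uint8(81), np.uint8(84), np.uint8(85), np.uint8(88), np.uint8(93), np.uint8(102)]
scene 0.245 [467.4 181.5 493.9 193.6]
scene 0.25 [468.1 180.7 494.5 192.8]
scene 0.255 [468.7 179.9 495.1 191.9]
scene 0.26 [469.4 179.2 495.6 191.1]
[(182, 
[... 647 characters left out ...]
), np.uint8(10), np.uint8(14), np.uint8(16), np.uint8(13), np.uint8(12), np.uint8(15), np.uint8(13), np.uint8(13), np.uint8(14), np.uint8(10), np.uint8(12), np.uint8(9), np.uint8(10), np.uint8(13), np.uint8(10), np.uint8(10), np.uint8(11), np.uint8(12), np.uint8(12), np.uint8(26), np.uint8(84), np.uint8(154), np.uint8(192), np.uint8(188), np.uint8(144), np.uint8(104), np.uint8(95)])]
[np.uint8(7), np.uint8(8), np.uint8(9), np.uint8(11), np.uint8(10), np.uint8(10), np.uint8(10), np.uint8(13), np.uint8(10), np.uint8(11), np.uint8(10), np.uint8(27), np.uint8(58), np.uint8(92), np.uint8(109), np.uint8(115), np.uint8(116), np.uint8(116), np.uint8(116), np.uint8(135), np.uint8(176), np.uint8(219)]
```

View pics/l_top.png

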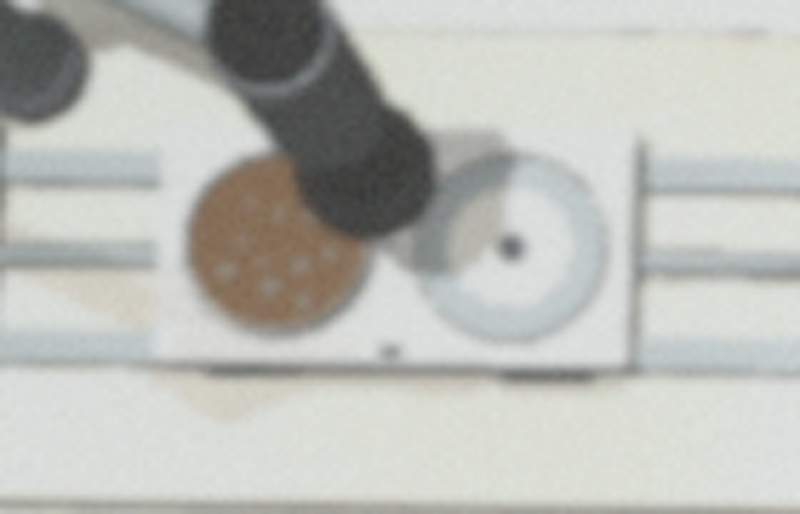

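Run:
```python
from h import *
from scipy.optimize import least_squares
P={n:viewer.grab_frame(n) for n in ("top","scene")}
def E(n,v,z=.163,r=.031): return np.array([proj(P[n],[v[0]+r*np.cos(t),v[1]+r*np.sin(t),z]) for t in np.linspace(0,6.283,360)])
def res(v):
    a=E("top",v);b=E("scene",v)
    return [a[:,0].max()-195.5,a[:,1].max()-171.6,b[:,1].max()-190.1,.5*(b[:,0].min()+b[:,0].max())-482.9]
for s in ([0,1,2,3],[0,1],[2,3]):
    r=least_squares(lambda v:np.array(res(v))[s],[.692,.255]); print(s,r.x,np.round(res(r.x),2))
# disc dot in both
for n,w in (("top",(200,220,165,182)),("scene",(455,485,222,245))):
    g=255-cv2.cvtColor(P[n]["pixels"],cv2.COLOR_BGR2GRAY).astype(float)
    x0,x1,y0,y1=w
    sub=cv2.GaussianBlur(g,(0,0),1)[y0:y1,x0:x1]; print(n,'guess max',np.unravel_index(sub.argmax(),sub.shape))
    if n=="top": c=(209.4,173.2)
    else: c=(469.4,232.5)   # from crop (347,412)/5+(400,150)
    print(n,back(P[n],c,.053), proj(P[n],[.692,.317,.064]))
# dish
p=P["scene"]; print("dish scene, amber ctr .3296; top amber ctr px (167.,173.)",back(P["top"],(120+279/5.714,130+244/5.714),.06),back(p,(482.6,211.8),.06))
```

```text
[0, 1, 2, 3] [0.69402758 0.25612611] [-0.82  0.44  1.86 -0.05]
[0, 1] [0.69521363 0.25409799] [-0.    0.    2.33  0.19]
[2, 3] [0.69135835 0.26547121] [-4.55  1.38  0.    0.  ]
top guess max (np.int64(8), np.int64(9))
top [0.69298109 0.20669175 0.053     ] [167.9196094  171.57344471]
scene guess max (np.int64(10), np.int64(29))
scene [0.6936842  0.21269163 0.053     ] [481.98160934 210.50090933]
dish scene, amber ctr .3296; top amber ctr px (167.,173.) [0.69005102 0.31539302 0.06      ] [0.69392611 0.31847097 0.06      ]
```

```bash
python3 -m creep '[{"tx":50,"ty":-20,"rz":5,"hand":-0.4},{"tx":100,"ty":-40,"rz":10,"hand":-0.4},{"tx":150,"ty":-60,"rz":15,"hand":-0.4},{"tx":200,"ty":-80,"rz":20,"hand":-0.4},{"tx":250,"ty":-100,"rz":25,"hand":-0.4},{"tx":300,"ty":-120,"rz":30,"hand":-0.4},{"tx":350,"ty":-140,"rz":36,"hand":-0.4},{"tx":390,"ty":-155,"rz":42,"hand":-0.4}]' 20
cat > st.py <<'E'
from h import *
from scipy.spatial.transform import Rotation as R
s=bot.observe()
print("t",round(s["clock"],2),"pos",np.round(s["position"],4),"rot",np.round(s["tool_rot"],3),"F",np.round(s["force"],1),"w",round(s["grip_width"],4))
Rt=R.from_euler("xyz",s["tool_rot"]).as_matrix()
def to(x,y,z,yaw):
    d=Rt.T@(np.array([x,y,z])-s["position"])*1000
    rv=R.from_matrix(Rt.T@R.from_euler("xyz",[np.pi,0,yaw]).as_matrix()).as_rotvec(degrees=True)
    print("to",(x,y,z,yaw),"t",np.round(d,1),"r",np.round(rv,1))
E
python3 - <<'E'
from st import *
to(.573,-.2455,.231,-.31)
E
```

```text
t 1.6 pos [ 0.2564 -0.57    0.2313] rot [-3.142 -0.     0.423] F [-0.4 -1.2 -1.2] w 0.0855
to (0.573, -0.2455, 0.231, -0.31) t [ 4.218e+02 -1.660e+02  3.000e-01] r [-0.  0. 42.]schema error: expected keys rx, ry, rz, tx, ty, tz, hand
```

```bash
python3 -m creep '[{"rx":0,"ry":0,"rz":5,"tx":50,"ty":-20,"tz":0,"hand":-0.4},{"rx":0,"ry":0,"rz":10,"tx":95,"ty":-38,"tz":0,"hand":-0.4},{"rx":0,"ry":0,"rz":15,"tx":140,"ty":-56,"tz":0,"hand":-0.4},{"rx":0,"ry":0,"rz":20,"tx":185,"ty":-74,"tz":0,"hand":-0.4},{"rx":0,"ry":0,"rz":25,"tx":230,"ty":-92,"tz":0,"hand":-0.4},{"rx":0,"ry":0,"rz":30,"tx":275,"ty":-110,"tz":0,"hand":-0.4},{"rx":0,"ry":0,"rz":36,"tx":320,"ty":-128,"tz":0,"hand":-0.4},{"rx":0,"ry":0,"rz":42,"tx":365,"ty":-145,"tz":0,"hand":-0.4}]' 20
python3 - <<'E'
from st import *
to(.573,-.2455,.231,-.31)
E
```

```text
clock: 2.4
position: [0.531, -0.2863, 0.2315]
tool_rot: [3.142, -0.0, -0.315]
force: [0.3, -0.4, -0.5]
grip_width: 0.0598
t 2.4 pos [ 0.531  -0.2863  0.2315] rot [ 3.142 -0.    -0.315] F [ 0.3 -0.4 -0.5] w 0.0598
to (0.573, -0.2455, 0.231, -0.31) t [ 27.3 -51.8   0.5] r [ 0.  -0.  -0.3]
```

```bash
python3 -m creep '[{"rx":0,"ry":0,"rz":0,"tx":15,"ty":-28,"tz":0,"hand":-0.4},{"rx":0,"ry":0,"rz":0,"tx":28,"ty":-53,"tz":0,"hand":-0.4},{"rx":0,"ry":0,"rz":0,"tx":28,"ty":-53,"tz":0,"hand":-0.4},{"rx":0,"ry":0,"rz":0,"tx":28,"ty":-53,"tz":0,"hand":-0.4}]' 20
python3 - <<'E'
from st import *
to(.573,-.2455,.108,-.31)
for n in ("top","scene"):
    p=viewer.grab_frame(n); cv2.imwrite(f"pics/{n}1.png",p["pixels"])
cv2.imwrite("pics/scene1z.png",cv2.resize(p["pixels"][160:400,220:460],(600,600),interpolation=cv2.INTER_CUBIC))
E
```

```text
clock: 2.8
position: [0.5727, -0.2458, 0.2311]
tool_rot: [3.141, 0.0, -0.309]
force: [-0.3, -0.2, -0.1]
grip_width: 0.0599
t 2.8 pos [ 0.5727 -0.2458  0.2311] rot [ 3.141  0.    -0.309] F [-0.3 -0.2 -0.1] w 0.0599
to (0.573, -0.2455, 0.108, -0.31) t [  0.3  -0.5 123.1] r [0. 0. 0.]
```

View pics/scene1z.png

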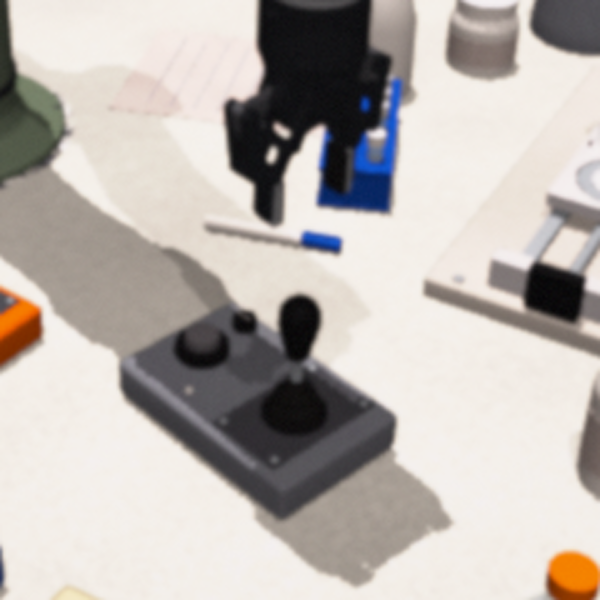

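View pics/top1.png

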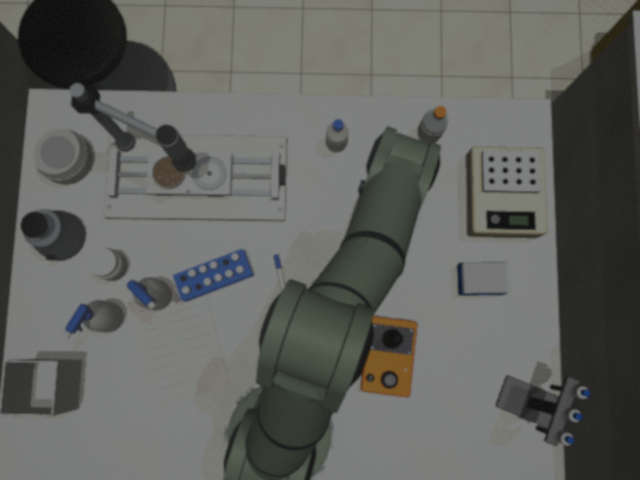

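```bash
python3 -m creep '[{"rx":0,"ry":0,"rz":0,"tx":0,"ty":0,"tz":30,"hand":-0.4},{"rx":0,"ry":0,"rz":0,"tx":0,"ty":0,"tz":65,"hand":-0.4},{"rx":0,"ry":0,"rz":0,"tx":0,"ty":0,"tz":95,"hand":-0.4},{"rx":0,"ry":0,"rz":0,"tx":0,"ty":0,"tz":115,"hand":-0.4},{"rx":0,"ry":0,"rz":0,"tx":0,"ty":0,"tz":121,"hand":-0.4},{"rx":0,"ry":0,"rz":0,"tx":0,"ty":0,"tz":121,"hand":-0.4}]' 20
python3 - <<'E'
from st import *
p=viewer.grab_frame("scene"); print(proj(p,[.573,-.2455,.108]))
cv2.imwrite("pics/scene2z.png",cv2.resize(p["pixels"][200:380,250:430],(600,600),interpolation=cv2.INTER_CUBIC))
E
```

```text
clock: 3.5
position: [0.572, -0.2468, 0.1101]
tool_rot: [3.141, 0.001, -0.311]
force: [0.7, 0.1, 0.8]
grip_width: 0.0599
t 3.5 pos [ 0.572  -0.2468  0.1101] rot [ 3.141e+00  1.000e-03 -3.110e-01] F [0.7 0.1 0.8] w 0.0599
[338.24258977 298.46382612]
```

View pics/scene2z.png

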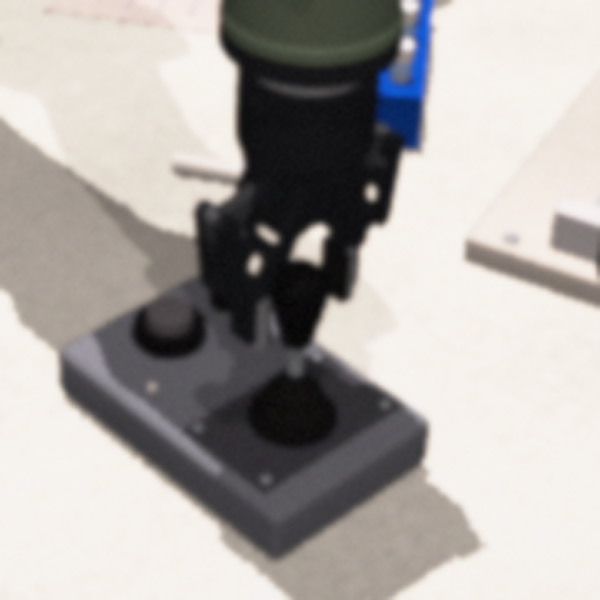

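```bash
python3 -m creep '[{"rx":0,"ry":0,"rz":0,"tx":0,"ty":12,"tz":0,"hand":-0.4},{"rx":0,"ry":0,"rz":0,"tx":0,"ty":22,"tz":0,"hand":-0.4},{"rx":0,"ry":0,"rz":0,"tx":0,"ty":32,"tz":0,"hand":-0.4},{"rx":0,"ry":0,"rz":0,"tx":0,"ty":32,"tz":0,"hand":-0.4},{"rx":0,"ry":0,"rz":0,"tx":0,"ty":32,"tz":0,"hand":-0.4},{"rx":0,"ry":0,"rz":0,"tx":0,"ty":32,"tz":0,"hand":-0.4},{"rx":0,"ry":0,"rz":0,"tx":0,"ty":32,"tz":0,"hand":-0.4},{"rx":0,"ry":0,"rz":0,"tx":0,"ty":32,"tz":0,"hand":-0.4}]' 20
cat > trk.py <<'E'
from st import *
import sys
p=viewer.grab_frame("top"); g=cv2.GaussianBlur(cv2.cvtColor(p["pixels"],cv2.COLOR_BGR2GRAY),(0,0),.8).astype(float)
# disc dot: dark spot with bright ring
best=[]
K,Rm,t=cam(p)
ys=np.arange(.10,.24,.0005)
def samp(x,y):
    u=proj(p,[x,y,.053]); return cv2.remap(g.astype(np.float32),np.float32([[u[0]]]),np.float32([[u[1]]]),cv2.INTER_LINEAR)[0,0]
sc=[]
for y in ys:
    c=samp(.6925,y); r=min(samp(.6925+.009*np.cos(a),y+.009*np.sin(a)) for a in np.arange(0,6.28,.8)); sc.append(r-c)
sc=np.array(sc); i=sc.argmax(); w=np.clip(sc-sc[i]*.5,0,None)*(abs(ys-ys[i])<.008)
print("disc y",round((w*ys).sum()/w.sum(),4),"score",round(sc[i],1),"t",bot.observe()["clock"])
cv2.imwrite("pics/"+sys.argv[1]+".png",cv2.resize(cv2.convertScaleAbs(p["pixels"][120:220,100:290],alpha=1.8),(760,400),interpolation=cv2.INTER_CUBIC))
E
python3 trk.py a1
```

```text
clock: 4.35
position: [0.563, -0.2761, 0.1103]
tool_rot: [-3.141, 0.0, -0.31]
force: [2.4, 2.5, 3.9]
grip_width: 0.0598
t 4.35 pos [ 0.563  -0.2761  0.1103] rot [-3.141  0.    -0.31 ] F [2.4 2.5 3.9] w 0.0598
disc y 0.2038 score 26.8 t 4.4
```

View pics/a1.png

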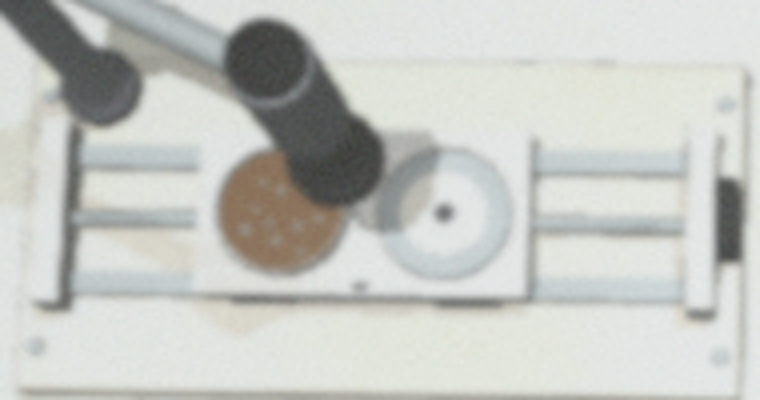

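```bash
python3 -m creep '[{"rx":0,"ry":0,"rz":0,"tx":0,"ty":8,"tz":0,"hand":-0.4},{"rx":0,"ry":0,"rz":0,"tx":0,"ty":8,"tz":0,"hand":-0.4},{"rx":0,"ry":0,"rz":0,"tx":0,"ty":8,"tz":0,"hand":-0.4},{"rx":0,"ry":0,"rz":0,"tx":0,"ty":8,"tz":0,"hand":-0.4},{"rx":0,"ry":0,"rz":0,"tx":0,"ty":8,"tz":0,"hand":-0.4},{"rx":0,"ry":0,"rz":0,"tx":0,"ty":8,"tz":0,"hand":-0.4},{"rx":0,"ry":0,"rz":0,"tx":0,"ty":8,"tz":0,"hand":-0.4},{"rx":0,"ry":0,"rz":0,"tx":0,"ty":8,"tz":0,"hand":-0.4}]' 20
python3 trk.py a2
python3 -m creep '[{"rx":0,"ry":0,"rz":0,"tx":0,"ty":0,"tz":0,"hand":-0.4},{"rx":0,"ry":0,"rz":0,"tx":0,"ty":0,"tz":0,"hand":-0.4},{"rx":0,"ry":0,"rz":0,"tx":0,"ty":0,"tz":0,"hand":-0.4},{"rx":0,"ry":0,"rz":0,"tx":0,"ty":0,"tz":0,"hand":-0.4},{"rx":0,"ry":0,"rz":0,"tx":0,"ty":0,"tz":0,"hand":-0.4},{"rx":0,"ry":0,"rz":0,"tx":0,"ty":0,"tz":0,"hand":-0.4},{"rx":0,"ry":0,"rz":0,"tx":0,"ty":0,"tz":0,"hand":-0.4},{"rx":0,"ry":0,"rz":0,"tx":0,"ty":0,"tz":0,"hand":-0.4}]' 20
python3 trk.py a3
```

```text
clock: 5.2
position: [0.5606, -0.2834, 0.11]
tool_rot: [-3.141, 0.0, -0.31]
force: [4.1, 6.2, 0.2]
grip_width: 0.0598
t 5.2 pos [ 0.5606 -0.2834  0.11  ] rot [-3.141  0.    -0.31 ] F [4.1 6.2 0.2] w 0.0598
disc y 0.1939 score 30.8 t 5.25
clock: 6.05
position: [0.5606, -0.2834, 0.11]
tool_rot: [-3.141, 0.0, -0.31]
force: [3.1, 5.6, -0.1]
grip_width: 0.0599
t 6.05 pos [ 0.5606 -0.2834  0.11  ] rot [-3.141  0.    -0.31 ] F [ 3.1  5.6 -0.1] w 0.0599
disc y 0.1842 score 27.2 t 6.1
```

```bash
python3 -m creep '[{"rx":0,"ry":0,"rz":0,"tx":0,"ty":0,"tz":0,"hand":-0.4},{"rx":0,"ry":0,"rz":0,"tx":0,"ty":0,"tz":0,"hand":-0.4},{"rx":0,"ry":0,"rz":0,"tx":0,"ty":0,"tz":0,"hand":-0.4},{"rx":0,"ry":0,"rz":0,"tx":0,"ty":0,"tz":0,"hand":-0.4},{"rx":0,"ry":0,"rz":0,"tx":0,"ty":0,"tz":0,"hand":-0.4},{"rx":0,"ry":0,"rz":0,"tx":0,"ty":0,"tz":0,"hand":-0.4},{"rx":0,"ry":0,"rz":0,"tx":0,"ty":0,"tz":0,"hand":-0.4},{"rx":0,"ry":0,"rz":0,"tx":0,"ty":0,"tz":0,"hand":-0.4}]' 20
python3 -m creep '[{"rx":0,"ry":0,"rz":0,"tx":0,"ty":0,"tz":0,"hand":-0.4},{"rx":0,"ry":0,"rz":0,"tx":0,"ty":0,"tz":0,"hand":-0.4},{"rx":0,"ry":0,"rz":0,"tx":0,"ty":0,"tz":0,"hand":-0.4},{"rx":0,"ry":0,"rz":0,"tx":0,"ty":0,"tz":0,"hand":-0.4},{"rx":0,"ry":0,"rz":0,"tx":0,"ty":0,"tz":0,"hand":-0.4},{"rx":0,"ry":0,"rz":0,"tx":0,"ty":0,"tz":0,"hand":-0.4},{"rx":0,"ry":0,"rz":0,"tx":0,"ty":0,"tz":0,"hand":-0.4},{"rx":0,"ry":0,"rz":0,"tx":0,"ty":0,"tz":0,"hand":-0.4}]' 20
python3 trk.py a4
```

```text
clock: 6.9
position: [0.5606, -0.2834, 0.11]
tool_rot: [-3.141, 0.0, -0.31]
force: [3.5, 6.7, -0.1]
grip_width: 0.0599
clock: 7.7
position: [0.5606, -0.2834, 0.11]
tool_rot: [-3.141, 0.0, -0.31]
force: [3.4, 6.1, -0.3]
grip_width: 0.0601
t 7.7 pos [ 0.5606 -0.2834  0.11  ] rot [-3.141  0.    -0.31 ] F [ 3.4  6.1 -0.3] w 0.0601
disc y 0.1652 score 27.6 t 7.75
```

```bash
python3 -m creep '[{"rx":0,"ry":0,"rz":0,"tx":0,"ty":0,"tz":0,"hand":-0.4},{"rx":0,"ry":0,"rz":0,"tx":0,"ty":0,"tz":0,"hand":-0.4},{"rx":0,"ry":0,"rz":0,"tx":0,"ty":0,"tz":0,"hand":-0.4},{"rx":0,"ry":0,"rz":0,"tx":0,"ty":0,"tz":0,"hand":-0.4},{"rx":0,"ry":0,"rz":0,"tx":0,"ty":0,"tz":0,"hand":-0.4},{"rx":0,"ry":0,"rz":0,"tx":0,"ty":0,"tz":0,"hand":-0.4},{"rx":0,"ry":0,"rz":0,"tx":0,"ty":0,"tz":0,"hand":-0.4},{"rx":0,"ry":0,"rz":0,"tx":0,"ty":0,"tz":0,"hand":-0.4}]' 20
python3 -m creep '[{"rx":0,"ry":0,"rz":0,"tx":0,"ty":0,"tz":0,"hand":-0.4},{"rx":0,"ry":0,"rz":0,"tx":0,"ty":0,"tz":0,"hand":-0.4},{"rx":0,"ry":0,"rz":0,"tx":0,"ty":-20,"tz":0,"hand":-0.4},{"rx":0,"ry":0,"rz":0,"tx":0,"ty":-40,"tz":0,"hand":-0.4},{"rx":0,"ry":0,"rz":0,"tx":0,"ty":-40,"tz":0,"hand":-0.4},{"rx":0,"ry":0,"rz":0,"tx":0,"ty":-40,"tz":0,"hand":-0.4},{"rx":0,"ry":0,"rz":0,"tx":0,"ty":-40,"tz":0,"hand":-0.4}]' 20
python3 trk.py a5
python3 - <<'E'
from h import *
p=viewer.grab_frame("scene"); cv2.imwrite("pics/a5s.png",cv2.resize(p["pixels"][120:280,400:600],(750,600),interpolation=cv2.INTER_CUBIC))
cv2.imwrite("pics/a5k.png",cv2.resize(p["pixels"][200:380,250:430],(600,600),interpolation=cv2.INTER_CUBIC))
E
python3 trk.py a6
```

```text
clock: 8.55
position: [0.5605, -0.2835, 0.11]
tool_rot: [-3.141, 0.0, -0.31]
force: [3.0, 6.0, 0.1]
grip_width: 0.0599
clock: 9.25
position: [0.572, -0.2472, 0.1102]
tool_rot: [3.141, 0.0, -0.311]
force: [-0.2, 0.4, 0.5]
grip_width: 0.0599
t 9.25 pos [ 0.572  -0.2472  0.1102] rot [ 3.141  0.    -0.311] F [-0.2  0.4  0.5] w 0.0599
disc y 0.1529 score 26.2 t 9.3
t 9.35 pos [ 0.5722 -0.2471  0.1102] rot [ 3.141  0.    -0.311] F [-0.4  0.7 -0.5] w 0.0598
disc y 0.1529 score 26.2 t 9.4
```

View pics/a6.png

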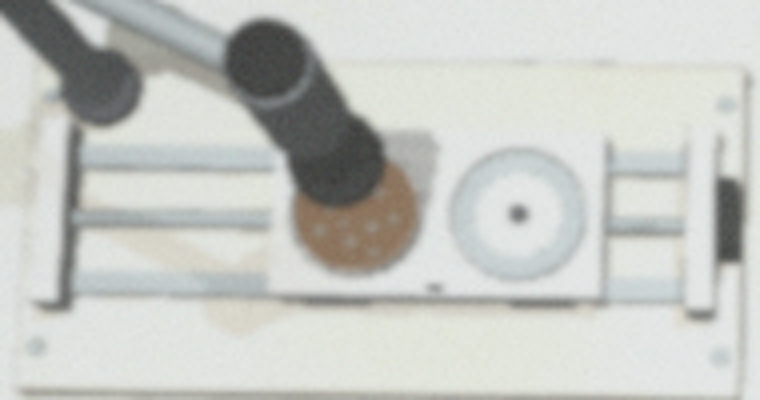

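View pics/a5s.png

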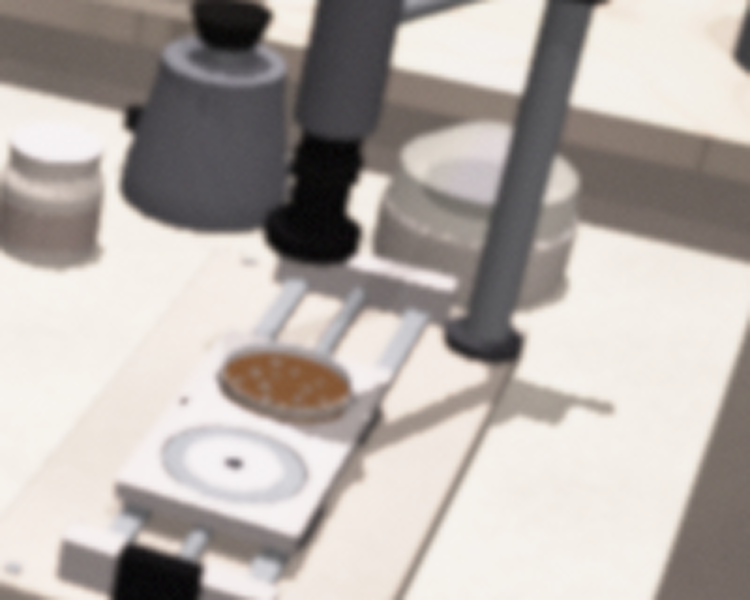

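View pics/a5k.png

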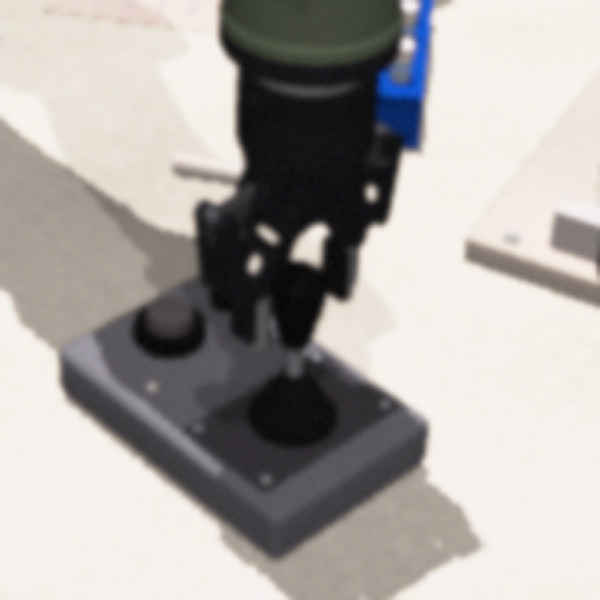

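```bash
cat > lens.py <<'E'
from h import *
def run(n,img,p,angs,tops):
    g=cv2.cvtColor(img,cv2.COLOR_BGR2GRAY).astype(np.float32)
    g=cv2.GaussianBlur(g,(0,0),.7)
    def val(x,y,r):
        pts=np.array([proj(p,[x+r*np.cos(a),y+r*np.sin(a),.163]) for a in angs],np.float32)
        return cv2.remap(g,pts[:,0:1],pts[:,1:2],cv2.INTER_LINEAR)[:,0]
    best=[]
    for x in np.arange(.684,.704,.001):
        for y in np.arange(.240,.276,.001):
            d=val(x,y,.0345)-val(x,y,.0275)
            best.append((np.clip(d,0,40).mean() if n=="top" else np.clip(d,0,100).mean(),x,y))
    best.sort(reverse=True); b=np.array(best[:12]); w=b[:,0]-b[-1,0]+1e-6
    print(n,np.round(best[0],4),"avg",np.round((b[:,1:]*w[:,None]).sum(0)/w.sum(),4))
p=viewer.grab_frame("top"); q=viewer.grab_frame("scene")
A=np.radians(np.arange(-160,-60,5))  # around -y, -x side
for im in (cv2.imread("pics/top0.png"),p["pixels"]): run("top",im,p,A,0)
cs=np.radians(np.arange(0,360,5))
# scene: lower half of the ellipse: choose angles by projected row below centre
c=proj(q,[.693,.256,.163]); A2=[a for a in cs if proj(q,[.693+.031*np.cos(a),.256+.031*np.sin(a),.163])[1]>c[1]+2]
print("scene angles",np.round(np.degrees(A2)))
for im in (cv2.imread("pics/scene0.png"),q["pixels"]): run("scene",im,q,A2,0)
# camera centres
for z in (p,q):
    K,R_,t=cam(z); print(-R_.T@t)
E
python3 lens.py
```

```text
top [31.0776  0.696   0.253 ] avg [0.6955 0.2532]
top [25.9187  0.696   0.252 ] avg [0.6956 0.2527]
scene angles [  0.   5.  10. 235. 240. 245. 250. 255. 260. 265. 270. 275. 280. 285.
 290. 295. 300. 305. 310. 315. 320. 325. 330. 335. 340. 345. 350. 355.]
scene [68.9545  0.69    0.265 ] avg [0.6896 0.265 ]
scene [72.2954  0.69    0.265 ] avg [0.6896 0.2649]
[ 0.23910512 -0.08946685  1.63674077]
[ 0.95398228 -1.00646356  0.79259933]
```

```bash
cat > dot.py <<'E'
from h import *
from scipy.optimize import minimize
def dot(p,y0=.153):
    g=cv2.GaussianBlur(cv2.cvtColor(p["pixels"],cv2.COLOR_BGR2GRAY),(0,0),.6).astype(np.float32)
    X,Y=np.meshgrid(np.arange(.68,.706,.0005),np.arange(y0-.013,y0+.02,.0005))
    uv=np.array([proj(p,[x,y,.053]) for x,y in zip(X.ravel(),Y.ravel())],np.float32)
    v=cv2.remap(g,uv[:,:1],uv[:,1:],cv2.INTER_LINEAR)[:,0]; 
    w=np.clip(np.percentile(v,60)*.75-v,0,None) if 0 else np.clip((np.percentile(v,70)+v.min())/2-v,0,None)
    return (w*X.ravel()).sum()/w.sum(),(w*Y.ravel()).sum()/w.sum()
def dishfit(n,p,y0):
    g=cv2.cvtColor(p["pixels"],cv2.COLOR_BGR2HSV)
if __name__=="__main__":
    for n in ("top","scene"):
        p=viewer.grab_frame(n); print(n,"dot",np.round(dot(p),4))
        hsv=cv2.cvtColor(p["pixels"],cv2.COLOR_BGR2HSV).astype(int)
        b,g,r=[p["pixels"][...,i].astype(float) for i in range(3)]
        m=((r-b)/(r+b+1)>.2).astype(np.uint8)
        k=np.zeros_like(m); s=(slice(140,200),slice(160,215)) if n=="top" else (slice(195,240),slice(445,510)); k[s]=m[s]
        cs,_=cv2.findContours(cv2.morphologyEx(k,cv2.MORPH_CLOSE,np.ones((3,3))),cv2.RETR_EXTERNAL,cv2.CHAIN_APPROX_NONE)
        c=max(cs,key=cv2.contourArea); h=cv2.convexHull(c)[:,0,:]
        for z in (.051,.056):
            W=np.array([back(p,q,z)[:2] for q in h]);
            if n=="top": W=W[(W[:,0]<.69)]
            from dish import circ
            print(n,z,cv2.contourArea(c),"dish",np.round(circ(W),4),np.round(W.min(0),4),np.round(W.max(0),4))
E
python3 dot.py
```

```text
top dot [0.6945 0.1528]
top 0.051 1.0 dish [0.6731 0.2827 0.0042] [0.67   0.2754] [0.6758 0.286 ]
top 0.056 1.0 dish [0.6717 0.2815 0.0042] [0.6687 0.2743] [0.6745 0.2848]
scene dot [0.6935 0.1565]
scene 0.051 297.0 dish [0.6903 0.2788 0.0371] [0.6505 0.2461] [0.7293 0.3132]
scene 0.056 297.0 dish [0.6921 0.2702 0.0368] [0.6525 0.2377] [0.7308 0.3043]
```

```bash
cat > dtop.py <<'E'
from h import *
from dish import circ
p=viewer.grab_frame("top"); px=cv2.GaussianBlur(p["pixels"],(0,0),.7).astype(float)
r=(px[...,2]-px[...,0])
print(np.round(r[178,165:215]).astype(int))
th=8
k=np.zeros(r.shape,np.uint8); s=(slice(150,200),slice(165,215)); k[s]=(r[s]>th)
n,l,st,_=cv2.connectedComponentsWithStats(k); i=1+st[1:,4].argmax()
c=max(cv2.findContours((l==i).astype(np.uint8),cv2.RETR_EXTERNAL,cv2.CHAIN_APPROX_NONE)[0],key=cv2.contourArea)
h=cv2.convexHull(c)[:,0,:]
for z in (.052,.056):
    W=np.array([back(p,q,z)[:2] for q in h]); W=W[W[:,0]<.695]
    print(st[i],z,np.round(circ(W),4),np.round(W.min(0),4),np.round(W.max(0),4))
# base plate edges: rows profile of brightness
E
python3 dtop.py
```

```text
[ 4  3  3  2  2  1  1  1  3 10 17 22 22 20 17 18 21 24 25 24 24 22 21 22
 23 24 22 20 20 23 24 25 26 26 26 24 21 14  8  3  1  0 -1 -1 -1 -1 -1 -1
 -1 -3]
[173 160  32  28 545] 0.052 [0.695  0.2638 0.0427] [0.6532 0.2213] [0.6879 0.3057]
[173 160  32  28 545] 0.056 [0.6938 0.2629 0.0426] [0.6522 0.2206] [0.6868 0.3047]
```

```bash
python3 -m creep '[{"rx":0,"ry":0,"rz":0,"tx":0,"ty":20,"tz":0,"hand":-0.4},{"rx":0,"ry":0,"rz":0,"tx":0,"ty":40,"tz":0,"hand":-0.4},{"rx":0,"ry":0,"rz":0,"tx":0,"ty":40,"tz":0,"hand":-0.4},{"rx":0,"ry":0,"rz":0,"tx":0,"ty":40,"tz":0,"hand":-0.4},{"rx":0,"ry":0,"rz":0,"tx":0,"ty":40,"tz":0,"hand":-0.4},{"rx":0,"ry":0,"rz":0,"tx":0,"ty":40,"tz":0,"hand":-0.4},{"rx":0,"ry":0,"rz":0,"tx":0,"ty":40,"tz":0,"hand":-0.4},{"rx":0,"ry":0,"rz":0,"tx":0,"ty":40,"tz":0,"hand":-0.4}]' 20
python3 -m creep '[{"rx":0,"ry":0,"rz":0,"tx":0,"ty":-20,"tz":0,"hand":-0.4},{"rx":0,"ry":0,"rz":0,"tx":0,"ty":-40,"tz":0,"hand":-0.4},{"rx":0,"ry":0,"rz":0,"tx":0,"ty":-40,"tz":0,"hand":-0.4},{"rx":0,"ry":0,"rz":0,"tx":0,"ty":-40,"tz":0,"hand":-0.4},{"rx":0,"ry":0,"rz":0,"tx":0,"ty":-40,"tz":0,"hand":-0.4}]' 20
python3 trk.py b1
python3 - <<'E'
from dot import *
for n in ("top","scene"): print(dot(viewer.grab_frame(n),.143))
E
python3 dtop.py; python3 lens.py | head -2
```

```text
clock: 10.45
position: [0.5613, -0.2822, 0.1105]
tool_rot: [-3.14, -0.0, -0.309]
force: [0.8, 4.7, 3.7]
grip_width: 0.0598
clock: 10.95
position: [0.5725, -0.2465, 0.1103]
tool_rot: [3.141, 0.0, -0.311]
force: [-0.7, -0.7, 0.1]
grip_width: 0.0598
t 10.95 pos [ 0.5725 -0.2465  0.1103] rot [ 3.141  0.    -0.311] F [-0.7 -0.7  0.1] w 0.0598
disc y 0.1452 score 26.8 t 11.0
(np.float64(0.6944847888327398), np.float64(0.14517378176392662))
(np.float64(0.6934436705410502), np.float64(0.1486093103427735))
[ 4  4  4  3  4  3  3  3  2  1  2  5 10 18 22 22 19 17 18 22 24 25 25 24
 22 22 23 24 23 22 20 21 23 25 25 25 26 25 23 20 15  8  3  0  0 -2 -2 -1
 -1 -1]
[176 159  32  29 580] 0.052 [0.6948 0.2562 0.0426] [0.6534 0.2133] [0.6909 0.2974]
[176 159  32  29 580] 0.056 [0.6937 0.2554 0.0425] [0.6524 0.2125] [0.6897 0.2964]
top [31.0776  0.696   0.253 ] avg [0.6955 0.2532]
top [23.9904  0.696   0.252 ] avg [0.6959 0.2524]
```

View pics/b1.png

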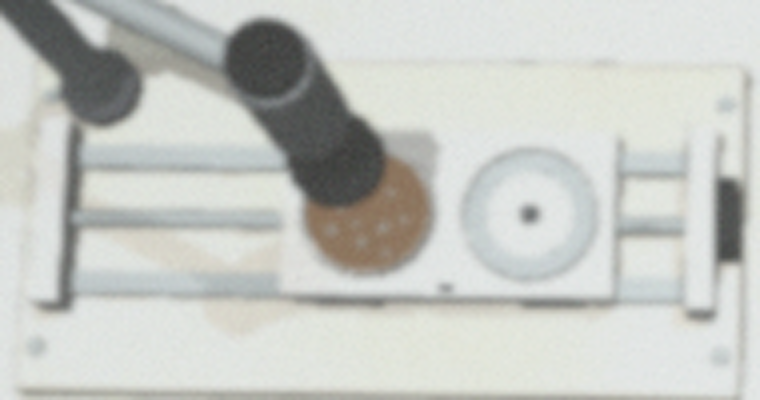

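```bash
python3 -m creep '[{"rx":0,"ry":0,"rz":0,"tx":0,"ty":20,"tz":0,"hand":-0.4},{"rx":0,"ry":0,"rz":0,"tx":0,"ty":40,"tz":0,"hand":-0.4},{"rx":0,"ry":0,"rz":0,"tx":0,"ty":40,"tz":0,"hand":-0.4},{"rx":0,"ry":0,"rz":0,"tx":0,"ty":20,"tz":0,"hand":-0.4},{"rx":0,"ry":0,"rz":0,"tx":0,"ty":0,"tz":0,"hand":-0.4},{"rx":0,"ry":0,"rz":0,"tx":0,"ty":0,"tz":0,"hand":-0.4},{"rx":0,"ry":0,"rz":0,"tx":0,"ty":0,"tz":0,"hand":-0.4},{"rx":0,"ry":0,"rz":0,"tx":0,"ty":0,"tz":0,"hand":-0.4}]' 20
python3 trk.py b2
python3 - <<'E'
from dot import *
for n in ("top","scene"): print(dot(viewer.grab_frame(n),.143))
E
python3 dtop.py
```

```text
clock: 12.05
position: [0.5724, -0.2466, 0.1103]
tool_rot: [3.141, -0.0, -0.311]
force: [-0.1, -0.1, -0.3]
grip_width: 0.0601
t 12.05 pos [ 0.5724 -0.2466  0.1103] rot [ 3.141 -0.    -0.311] F [-0.1 -0.1 -0.3] w 0.0601
disc y 0.1426 score 25.4 t 12.1
(np.float64(0.6944881191956922), np.float64(0.1425426699663823))
(np.float64(0.6933344319660799), np.float64(0.14591033227514857))
[ 4  4  4  3  5  5  3  2  2  1  1  2  5 11 18 23 22 20 18 18 21 24 24 24
 23 21 21 22 25 24 22 20 21 23 25 25 25 25 25 24 20 15  8  2  0 -1 -1 -1
 -1 -1]
[177 158  32  30 588] 0.052 [0.6955 0.2532 0.0432] [0.6535 0.2105] [0.6881 0.2947]
[177 158  32  30 588] 0.056 [0.6943 0.2524 0.0431] [0.6524 0.2097] [0.687  0.2937]
```

```bash
python3 -m creep '[{"rx":0,"ry":0,"rz":0,"tx":0,"ty":0,"tz":-30,"hand":-0.4},{"rx":0,"ry":0,"rz":0,"tx":0,"ty":0,"tz":-70,"hand":-0.4},{"rx":0,"ry":0,"rz":0,"tx":0,"ty":0,"tz":-100,"hand":-0.4},{"rx":0,"ry":0,"rz":0,"tx":-35,"ty":1,"tz":-100,"hand":1},{"rx":0,"ry":0,"rz":0,"tx":-70,"ty":3,"tz":-100,"hand":1},{"rx":0,"ry":0,"rz":0,"tx":-104,"ty":4.5,"tz":-100,"hand":1},{"rx":0,"ry":0,"rz":0,"tx":-104,"ty":4.5,"tz":-100,"hand":1},{"rx":0,"ry":0,"rz":0,"tx":-104,"ty":4.5,"tz":-100,"hand":1}]' 20
python3 - <<'E'
from st import *
to(.4722,-.2185,.062,-.31)
p=viewer.grab_frame("scene"); cv2.imwrite("pics/c1.png",cv2.resize(p["pixels"][180:380,220:420],(600,600),interpolation=cv2.INTER_CUBIC))
E
python3 trk.py c1t
```

```text
clock: 13.05
position: [0.4722, -0.2189, 0.2108]
tool_rot: [-3.142, -0.001, -0.311]
force: [0.7, -0.2, 0.6]
grip_width: 0.0001
t 13.05 pos [ 0.4722 -0.2189  0.2108] rot [-3.142e+00 -1.000e-03 -3.110e-01] F [ 0.7 -0.2  0.6] w 0.0001
to (0.4722, -0.2185, 0.062, -0.31) t [ -0.2  -0.4 148.8] r [-0.  -0.1 -0. ]
t 13.1 pos [ 0.4728 -0.2189  0.2106] rot [-3.142e+00 -1.000e-03 -3.110e-01] F [-0.3 -0.1  0.3] w 0.0003
disc y 0.1426 score 25.3 t 13.15
```

View pics/c1.png

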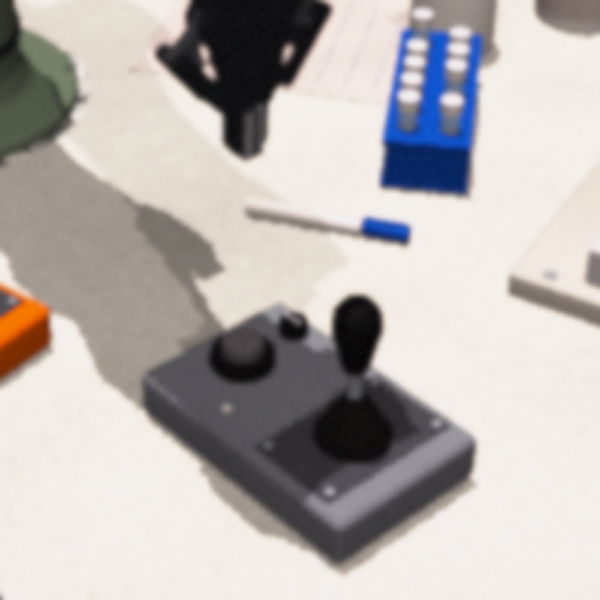

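View pics/c1t.png

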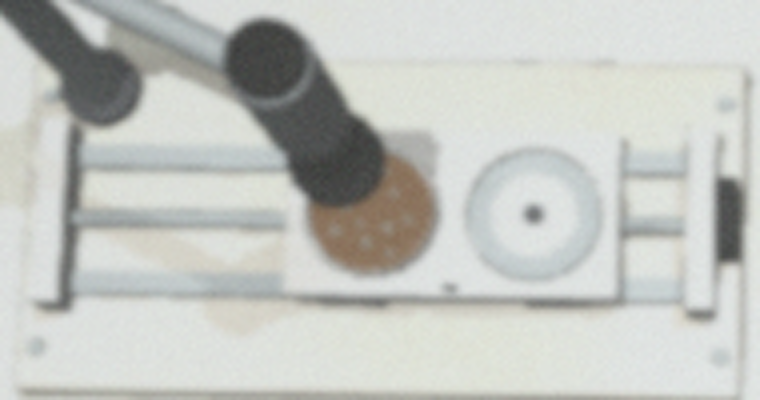

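```bash
python3 -m creep '[{"rx":0,"ry":0,"rz":0,"tx":0,"ty":0,"tz":40,"hand":1},{"rx":0,"ry":0,"rz":0,"tx":0,"ty":0,"tz":85,"hand":1},{"rx":0,"ry":0,"rz":0,"tx":0,"ty":0,"tz":120,"hand":1},{"rx":0,"ry":0,"rz":0,"tx":0,"ty":0,"tz":140,"hand":1},{"rx":0,"ry":0,"rz":0,"tx":0,"ty":0,"tz":148,"hand":1},{"rx":0,"ry":0,"rz":0,"tx":0,"ty":0,"tz":148,"hand":1}]' 20
python3 - <<'E'
from st import *
p=viewer.grab_frame("scene"); cv2.imwrite("pics/c2.png",cv2.resize(p["pixels"][220:370,230:380],(600,600),interpolation=cv2.INTER_CUBIC))
E
```

```text
clock: 13.75
position: [0.4722, -0.2185, 0.0615]
tool_rot: [-3.142, 0.002, -0.31]
force: [0.7, 0.0, -0.2]
grip_width: -0.0
t 13.75 pos [ 0.4722 -0.2185  0.0615] rot [-3.142e+00  2.000e-03 -3.100e-01] F [ 0.7  0.  -0.2] w -0.0
```

View pics/c2.png

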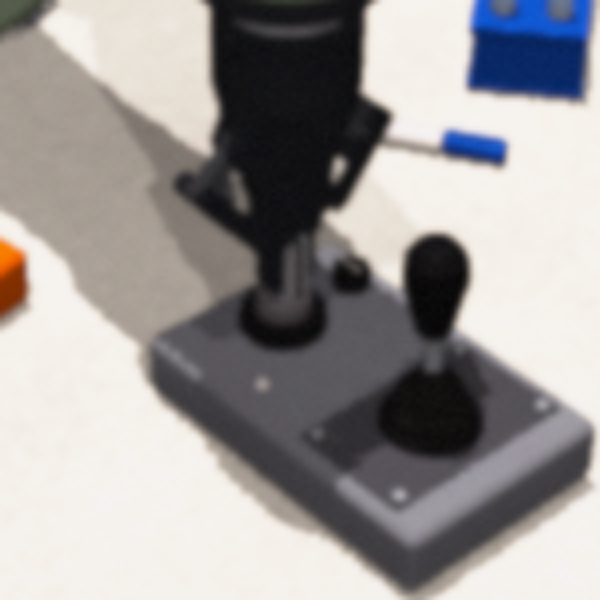

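```bash
python3 -m creep '[{"rx":0,"ry":0,"rz":0,"tx":0,"ty":0,"tz":4,"hand":1},{"rx":0,"ry":0,"rz":0,"tx":0,"ty":0,"tz":7,"hand":1},{"rx":0,"ry":0,"rz":0,"tx":0,"ty":0,"tz":10,"hand":1},{"rx":0,"ry":0,"rz":0,"tx":0,"ty":0,"tz":11,"hand":1},{"rx":0,"ry":0,"rz":0,"tx":0,"ty":0,"tz":11,"hand":1},{"rx":0,"ry":0,"rz":0,"tx":0,"ty":0,"tz":11,"hand":1}]' 20
```

```text
clock: 14.4
position: [0.4735, -0.2191, 0.0541]
tool_rot: [-3.142, -0.004, -0.311]
force: [-11.0, 5.1, 58.9]
grip_width: 0.0
```

```bash
python3 -m creep '[{"rx":0,"ry":0,"rz":0,"tx":0,"ty":0,"tz":-3,"hand":1},{"rx":0,"ry":0,"rz":0,"tx":0,"ty":0,"tz":-3,"hand":1},{"rx":0,"ry":0,"rz":0,"tx":0,"ty":0,"tz":-3,"hand":1}]' 20
python3 - <<'E'
from st import *
p=viewer.grab_frame("scene"); cv2.imwrite("pics/c3.png",cv2.resize(p["pixels"][270:340,260:330],(600,600),interpolation=cv2.INTER_CUBIC))
E
```

```text
clock: 14.7
position: [0.4732, -0.219, 0.0551]
tool_rot: [3.142, -0.002, -0.31]
force: [3.9, -2.6, 5.3]
grip_width: 0.0001
t 14.7 pos [ 0.4732 -0.219   0.0551] rot [ 3.142e+00 -2.000e-03 -3.100e-01] F [ 3.9 -2.6  5.3] w 0.0001
```

View pics/c3.png

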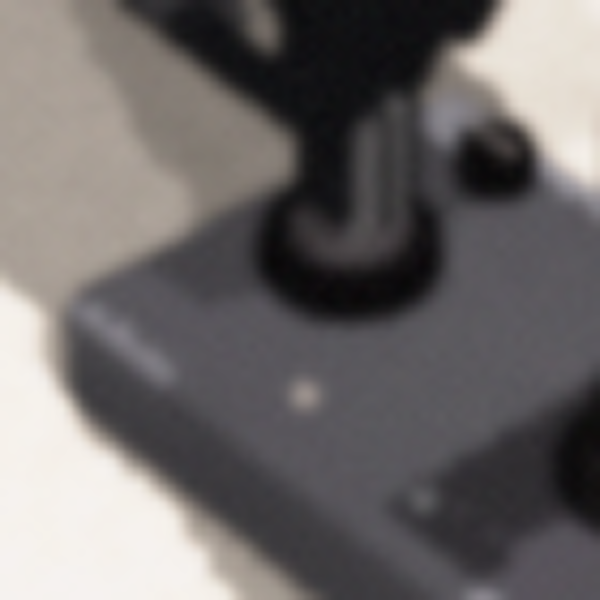

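```bash
python3 -m creep '[{"rx":0,"ry":0,"rz":0,"tx":0,"ty":0,"tz":-1.5,"hand":1},{"rx":0,"ry":0,"rz":0,"tx":0,"ty":0,"tz":-1.5,"hand":1},{"rx":0,"ry":0,"rz":0,"tx":0,"ty":0,"tz":-1.5,"hand":1}]' 20
python3 -m creep '[{"rx":0,"ry":0,"rz":0,"tx":0,"ty":0,"tz":-1.5,"hand":1},{"rx":0,"ry":0,"rz":0,"tx":0,"ty":0,"tz":-1.5,"hand":1},{"rx":0,"ry":0,"rz":0,"tx":0,"ty":0,"tz":-1.5,"hand":1}]' 20
python3 -m creep '[{"rx":0,"ry":0,"rz":0,"tx":0,"ty":0,"tz":-1.5,"hand":1},{"rx":0,"ry":0,"rz":0,"tx":0,"ty":0,"tz":-1.5,"hand":1},{"rx":0,"ry":0,"rz":0,"tx":0,"ty":0,"tz":-1.5,"hand":1}]' 20
python3 -m creep '[{"rx":0,"ry":0,"rz":0,"tx":0,"ty":0,"tz":-15,"hand":1},{"rx":0,"ry":0,"rz":0,"tx":0,"ty":0,"tz":-15,"hand":1},{"rx":0,"ry":0,"rz":0,"tx":0,"ty":0,"tz":-15,"hand":1}]' 20
python3 - <<'E'
from st import *
p=viewer.grab_frame("scene"); cv2.imwrite("pics/c4.png",cv2.resize(p["pixels"][270:340,260:330],(600,600),interpolation=cv2.INTER_CUBIC))
E
python3 trk.py c4t
```

```text
clock: 15.05
position: [0.4726, -0.2187, 0.056]
tool_rot: [-3.142, -0.001, -0.31]
force: [3.3, -1.6, 4.6]
grip_width: -0.0002
clock: 15.35
position: [0.4722, -0.2186, 0.0573]
tool_rot: [-3.142, -0.0, -0.31]
force: [2.2, -0.2, 3.4]
grip_width: -0.0001
clock: 15.65
position: [0.4721, -0.2185, 0.0588]
tool_rot: [-3.142, 0.0, -0.31]
force: [1.5, 0.4, 2.3]
grip_width: 0.0003
clock: 15.95
position: [0.472, -0.2185, 0.0736]
tool_rot: [-3.142, 0.0, -0.31]
force: [-0.1, 0.3, -0.5]
grip_width: -0.0
t 15.95 pos [ 0.472  -0.2185  0.0736] rot [-3.142  0.    -0.31 ] F [-0.1  0.3 -0.5] w -0.0
t 16.0 pos [ 0.4718 -0.2184  0.0733] rot [-3.142e+00  1.000e-03 -3.100e-01] F [ 1.  -0.2  0.5] w 0.0004
disc y 0.1426 score 25.3 t 16.05
```

View pics/c4.png

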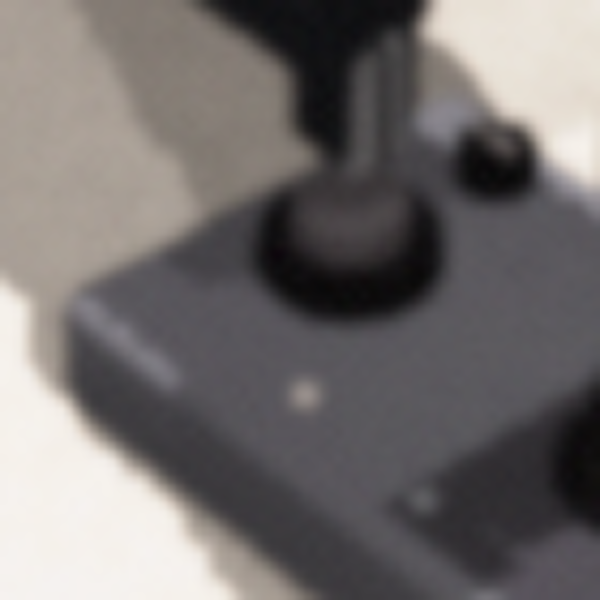

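```bash
python3 -m creep '[{"rx":0,"ry":0,"rz":0,"tx":0,"ty":0,"tz":-35,"hand":1},{"rx":0,"ry":0,"rz":0,"tx":0,"ty":0,"tz":-80,"hand":1},{"rx":0,"ry":0,"rz":0,"tx":0,"ty":0,"tz":-120,"hand":1},{"rx":0,"ry":0,"rz":0,"tx":0,"ty":0,"tz":-140,"hand":1},{"rx":0,"ry":0,"rz":0,"tx":0,"ty":0,"tz":-140,"hand":1},{"rx":0,"ry":0,"rz":0,"tx":0,"ty":0,"tz":-140,"hand":1}]' 20
python3 trk.py d1; python3 dtop.py
python3 - <<'E'
from st import *
p=viewer.grab_frame("scene"); cv2.imwrite("pics/d1s.png",p["pixels"])
E
```

```text
clock: 16.65
position: [0.472, -0.2185, 0.2133]
tool_rot: [-3.142, 0.0, -0.31]
force: [-0.1, 1.2, 0.5]
grip_width: -0.0
t 16.65 pos [ 0.472  -0.2185  0.2133] rot [-3.142  0.    -0.31 ] F [-0.1  1.2  0.5] w -0.0
disc y 0.1425 score 24.9 t 16.7
[ 4  4  3  3  4  4  3  3  2  2  2  2  4 11 18 23 22 19 17 17 20 23 25 25
 24 21 21 23 24 24 21 20 20 22 24 24 24 24 25 23 20 14  7  2  0 -1 -1 -1
 -1 -2]
[177 158  32  30 583] 0.052 [0.6947 0.2532 0.0424] [0.6535 0.2106] [0.6948 0.2953]
[177 158  32  30 583] 0.056 [0.6936 0.2524 0.0422] [0.6524 0.2098] [0.6936 0.2943]
t 16.75 pos [ 0.4717 -0.2184  0.2125] rot [-3.142e+00  2.000e-03 -3.100e-01] F [ 0.1 -0.2 -0.2] w -0.0
```

View pics/d1s.png

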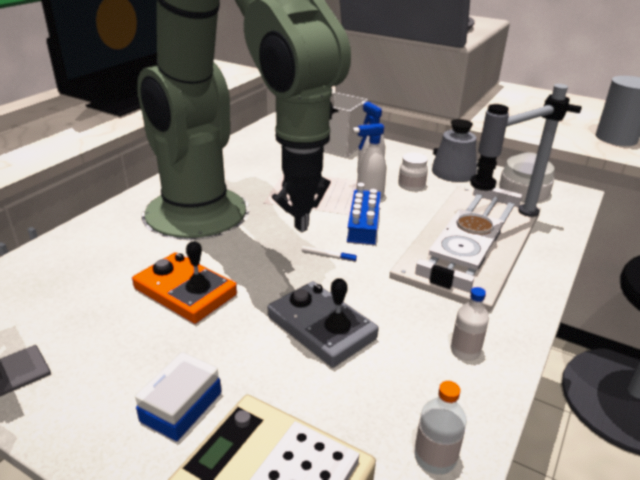

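The stick is upright at (338,305), the key is up at (300,295), and the dish sits under the lens at about (475,223). Nothing else has moved.

```bash
python3 -c "
from workcell import bot
print(bot.job_done())"
```

```text
the job is handed in; nothing more can be done
None
```

I centred the dish under the lens, pressed the shutter key fully and released it, then handed the job in at about 17 s of the 48 s allowed.

**Centring:** I straddled the grey console's stick with half-open fingers and tilted it toward the console's −y until the dish was nearly there. Two shorter taps finished the move. The fingers were then lifted off, leaving the stick upright.

**Shutter key:** Closed fingers bottomed the key out, and I let it go. The spring force was about 5 N near the bottom. It fell steadily to nothing over roughly 6 mm as I lifted, which matches full travel.

**Last checks**
- **Dish:** it lies at y ≈ 0.2525 m against the lens at about 0.2525 m, both from the top camera. The carriage read the same before and after the key press, to within 0.1 mm.
- **Surroundings:** the last scene picture shows the stick upright, the key up and the things around undisturbed. The gripper was clear of everything.

**Disagreements**
- **Lens position:** the scene camera put the lens about 8 mm further along +y. I trusted the top camera because one pixel there is about 2.5 mm, against about 6 mm in the scene view. The two agree if the ring light's rim sits about 4 mm above the lens face.
- **Key press:** the key bottomed out about 3 mm higher in tool position than I expected. The press therefore briefly reached about 59 N at the wrist, below the 120 N limit. It is above the 40 N limit for the arm and gripper body, but the contact was at the fingertips.

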